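Rock a straightedge on a crowned base plate

ROBOT

A 7-joint arm with a two-finger parallel gripper is mounted at the origin on a cart in front of the work surface, level with it; the furniture and walls round the work are solid. World frame = base frame: x ahead of the robot, y to its left, z up, the work surface at z = 0. Lengths are in m, angles in rad, forces in N, time in s.
With the tool pointing down it reaches from about 0.425 to 0.925 m from the base axis. Payload 6.8 kg.
Tool frame: the origin (TCP) lies where the fingers leave the gripper's body, on its centre line; the fingertips stand 73 mm ahead of it and the grasp point (between the pads) lies 54 mm ahead of it; z points along the fingers, y is the line along which they close (so a half turn about z gives the same grasp; the last joint's range is limited). The gripper opens to 85 mm and grips with 20 to 120 N. Pads are 22 mm wide; open, the fingers measure 114 mm over their backs; the gripper's body (76 mm by 85 mm) begins 54 mm behind the grasp point. The pads swing forward as they close: fully open they stand 13 mm farther back than shut.
Start: joints at [1.153, 0.477, 0.022, 1.555, -0.011, 1.109, -0.083], TCP at [0.206, -0.643, 0.304] pointing down, gripper open.
Joint ranges: [-2.96, 2.96], [-0.34, 2.1], [-1.41, 1.46], [0.24, 2.44], [-1.37, 4.51], [0.17, 1.92], [-2.96, 2.96]. Speed limits (rad/s): [2.39, 2.39, 3.14, 3.14, 3.14, 3.14, 3.14].

INTERFACE

Orientations are given as a rotation vector (axis times angle).
In Python, from bench import r, imaging, ticket, get_obs gives the robot as it stands (r), with the cameras (imaging), the readings as plain functions and the job (ticket).
- The arm moves only by the tool step_hand, called after "Emit:" in YAML: its name, and indented under it one key for each argument. Schema: {"type":"object","properties":{"ticks":{"type":"array","items":{"type":"array","items":{"type":"number"},"minItems":6,"maxItems":6},"minItems":1,"maxItems":5},"jaw":{"type":"number"},"clamp_n":{"type":"number"},"only":{"type":"string"},"quiet":{"type":"boolean"},"lines":{"type":"string"}},"required":["ticks"],"additionalProperties":false}. ticks is a list of rows, 1 to 5 of them, each of 6 numbers: dx, dy, dz in a scale on which 1.0 is 0.75 m, then a rotation vector rx, ry, rz in shares of pi rad (1.0 is pi rad); each row is the pose to reach, as a shift and turn from the pose commanded when the call began, along the tool's axes at that moment; what a row does not reach only later rows make up. A row lasts 1/10 s, in which the tool goes at most 0.05 m and 0.15 rad, less where a joint would pass 70% of its speed; a pose out of reach is approached as far as the arm can. jaw is the finger opening in m, set as the call begins (left out keeps the last). The fingers move at their own pace and stop on an object; clamp_n is the grip in N (left out, the last holds). Time passes only in rows, so rows that do not move let the fingers close. The tool returns the time, the measured TCP pose, the force, the opening and the grip force at its end. only (a regular expression) keeps the lines of the reply that match it, lines (a string "A,B") keeps lines A to B, and quiet returns only ok. No shift or turn number may pass 1 either way. Input that does not fit is refused with a message, and nothing moves.
- get_obs(): the state, without advancing time (a new reading comes with each control period).
- imaging.grab_frame(name): name is "scene" or "top" or "wrist"; returns (picture, depth): 480x640x3 uint8, blue, green, red; 480x640 float32, m along the optical axis (not along the pixel's ray), 0 where there is no reading.
- imaging.camera_info(name): a dict with "camera_matrix" (3x3 intrinsics, pixels), "k1" (the pictures are not rectified: a ray, as slopes to the right and down, at radius r is drawn at 1 + k1 r^2 times it, then the intrinsics apply), "R" (3x3) and "t" (3): a world point X has camera coordinates R X + t. Camera axes: x right, y down, z forward; pixel columns grow to the right and rows downward; lengths in m; the calibration is good to about 2 mm. A picture is of the moment at which its call begins: read the wrist's pose just before it. camera_info takes no time and is no camera call; for the wrist camera it gives the pose at the moment of the call.
- ticket.hand_in(): hands the job in; it is judged then, once.
The state is a dict: "clock": time; "joints": joint angles; "qvel": joint speeds; "tau": joint torques, N m; "tcp_pos": TCP position; "orientation": TCP orientation; "contact_force": force on the tool from outside, world axes, zero at the start; "moment": the same for the moment, N m; "grip_width": finger opening in m; "gripper_force": force on a finger pad.
Only numpy, scipy, OpenCV 4.12 (cv2) and the standard library are available. Lean on these libraries where they do the work, as an engineer would, in place of code of your own. Each camera call takes 0.05 s, during which the arm holds its last target. There are 200 camera calls.

TASK

Check the bolted-down aluminium base plate for a crown: pick up the steel straightedge by its black grip and lay it flat along the middle of the plate, its length along the plate's length, and let go. Then push its yellow end down until that end lies on the plate and the plain end stands up, and after that push the plain end down the same way so that it rocks back over. Leave the straightedge lying along the plate.

Things in the scene. Friction and masses are not known exactly. Their poses are not given: they have to be found in the camera images.
- straightedge: Loose steel bar 160 long (x), 22 wide (y), 10 thick, 0.25 kg, lying flat. Black ribbed grip 44 x 22 x 14 mm on the middle of its top, flush with its sides; grip top 24 above the underside. Origin: centre of the underside; x points to the yellow-painted end (last 24 mm). Fits either way round on the plate. Not the vernier caliper lying nearby.
- base_plate: Fixed aluminium plate 180 long (x), 80 wide (y), flush corner screws. Origin: centre of underside, on the table. Face crowned: flat middle strip (x -14 to 14) 16 above the table, wings slope to 8 at the ends. The bar laid on it rests level, ends about 7 clear, and returns level if centred within 14; an end pushed with about 1 N dips till the bar lies on the wing.
- yellow_end (a point): Point on the bar's top in the yellow part, 70 from its middle (10 from its end): push here. With the bar level on the plate it is 26 above the table, pushed down about 20.
- plain_end (a point): The like point on the bar's top at the unpainted end, 70 from its middle: 26 above the table with the bar level on the plate, pushed down about 20. Keep hand and arm clear of the fixed black enclosure beyond the work: 270 tall, nearest corner at about x 0.57, y -0.27 m; from the start pose come straight in on the robot's side of it.

How it is judged:
On the way, in this order (a step that is already met when the one before it is completed fails the run):
1. the straightedge lies along the middle of the plate, let go (horizontal distance between straightedge and base_plate below 0.02 m and angle between the x axis of straightedge and the x axis of base_plate, either way round below 0.22 rad and angle between straightedge's own z axis and vertical below 0.2 rad and contact force between straightedge and base_plate above 0.5 N and contact force between the fingers and straightedge below 0.1 N and linear speed of straightedge below 0.02 m/s), for 0.2 s.
2. the yellow end is pushed down onto the plate at that end, the plain end standing up (contact force between the fingers and straightedge above 0.3 N and horizontal distance between the grasp point and yellow_end below 0.035 m and z of yellow_end in the frame of base_plate below 0.0228 m and z of plain_end in the frame of base_plate above 0.028 m), for 0.1 s.
3. the plain end is pushed down onto the plate at that end, the yellow end standing up (contact force between the fingers and straightedge above 0.3 N and horizontal distance between the grasp point and plain_end below 0.035 m and z of plain_end in the frame of base_plate below 0.0228 m and z of yellow_end in the frame of base_plate above 0.028 m), for 0.1 s.
At the end, for the whole second after the job is handed in: the straightedge lies at rest on the plate, grip up, its middle within 30 mm of the plate's middle and its length within 15 degrees of the plate's length (level or tipped onto either wing) (horizontal distance between straightedge and base_plate below 0.03 m and angle between the x axis of straightedge and the x axis of base_plate, either way round below 0.26 rad and angle between straightedge's own z axis and vertical below 0.2 rad and contact force between straightedge and base_plate above 0.5 N and linear speed of straightedge below 0.02 m/s); the robot touches nothing.
It also fails if it takes over 48 s, if anything falls off the work surface, if the arm or the gripper's body presses on something with over 40 N, if the wrist force passes 120 N, or if a joint passes its speed limit or range.

## Working session

There is one attempt and no reset: what is moved stays moved. The work goes in short steps, Python scripts to look and compute and a tool call to move; the robot and the scene stay as the last step left them, time stands still between calls to the robot, and variables do not carry over. Pictures are saved under pics/ and viewed, at most 10 in all, crops included, and the job is handed in when it is done.

```bash
ls; mkdir -p pics
```

Run:
```python
from bench import r, imaging, ticket, get_obs
import cv2,numpy as np
o=get_obs();print(o['clock'],o['tcp_pos'],o['orientation'])
for n in("top","scene"):
    p,d=imaging.grab_frame(n);cv2.imwrite(f"pics/{n}1.png",p);np.save(f"pics/{n}1.npy",d)
    c=imaging.camera_info(n);print(n,c)
```

```text
bench.py
pics
0.0 [ 0.2056389  -0.64244655  0.30293314] [-3.10225081e+00 -4.84393226e-01  6.41253850e-04]
top {'camera_matrix': array([[495.88704349,   0.        , 317.30422048],
       [  0.        , 495.88704349, 242.66894149],
       [  0.        ,   0.        ,   1.        ]]), 'k1': -0.13131310453465245, 'R': array([[-0.00544476, -0.99995954, -0.00716099],
       [-0.99678665,  0.00599951, -0.07987727],
       [ 0.079917  ,  0.00670307, -0.99677898]]), 't': array([-0.0479314 ,  0.46525527,  0.93235945])}
scene {'camera_matrix': array([[529.1936056 ,   0.        , 320.29027739],
       [  0.        , 529.1936056 , 231.97524658],
       [  0.        ,   0.        ,   1.        ]]), 'k1': -0.004302623119434034, 'R': array([[-0.72011053, -0.69375999,  0.01174329],
       [-0.49345853,  0.50015629, -0.71157738],
       [ 0.48779043, -0.5182092 , -0.70250959]]), 't': array([0.28993263, 0.27564598, 0.62267955])}
```

View pics/top1.png

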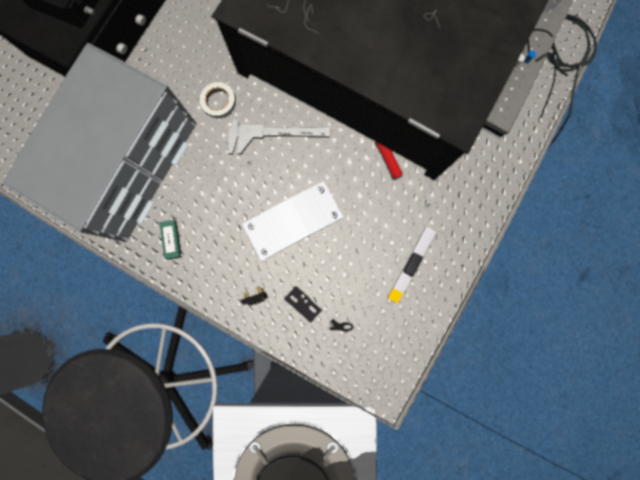

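The top view shows the straightedge with its yellow end at (396,295), grip at (412,264) and plain end at (432,230). The plate is centred near (293,221), and the enclosure corner is at about (435,175).

Create h.py:
```python
import numpy as np,cv2
from bench import r, imaging, ticket, get_obs
def ray(n,uv,z,c=None):
    """pixels -> world points on plane z"""
    c=c or imaging.camera_info(n);D=np.array([c['k1'],0,0,0.])
    s=cv2.undistortPoints(np.float64(uv).reshape(-1,1,2),c['camera_matrix'],D).reshape(-1,2)
    d=np.c_[s,np.ones(len(s))]@c['R'];o=-c['R'].T@c['t']
    return o+d*((z-o[2])/d[:,2])[:,None]
def blobs(m,roi,k=1):
    x0,y0,x1,y1=roi;w=np.zeros(m.shape,np.uint8);w[y0:y1,x0:x1]=m[y0:y1,x0:x1]
    w=cv2.morphologyEx(w.astype(np.uint8)*255,cv2.MORPH_OPEN,np.ones((3,3)))
    cs,_=cv2.findContours(w,cv2.RETR_EXTERNAL,cv2.CHAIN_APPROX_NONE)
    return sorted(cs,key=cv2.contourArea)[::-1][:k]
def tool():
    o=get_obs();return np.array(o['tcp_pos']),cv2.Rodrigues(np.array(o['orientation'],float))[0]
```

Create m.py:
```python
from h import *
p=cv2.imread('pics/top1.png');h=cv2.cvtColor(p,cv2.COLOR_BGR2HSV)
ye=(h[...,0]>18)&(h[...,0]<35)&(h[...,1]>140)
dk=h[...,2]<90
wh=(h[...,2]>205)&(h[...,1]<30)
cen=lambda uv,z:ray('top',uv,z)
for nm,m,roi,z in(('yel',ye,(380,210,450,310),.010),('grip',dk,(395,245,430,285),.024),('plate',wh,(230,170,355,270),.012),('bar',(h[...,2]>195)|ye|dk,(380,215,445,310),.012)):
    for c in blobs(m,roi):
        w=ray('top',c,z)
        rr=cv2.minAreaRect(np.float32(w[:,:2]*1000));b=cv2.boxPoints(rr)
        e=max((b[1]-b[0],b[2]-b[1]),key=np.linalg.norm)
        print(nm,np.round(rr[0],1),np.round(rr[1],1),'ang',round(np.degrees(np.arctan2(e[1],e[0])),1))
print(cen([[396,295],[412,264],[432,230]],.012))
print('screws',cen([[322,189],[337,215],[249,227],[263,252]],.010))
```

```bash
python3 m.py
```

```text
yel [ 362.7 -199.6] [21.6 20.7] ang 62.6
grip [ 422.4 -231.8] [20.5 41.2] ang -27.8
plate [498.1  -1.3] [172.6 200. ] ang -88.1
bar [ 432.4 -189.7] [ 37.  164.2] ang -0.9
[[ 0.36371929 -0.20119722  0.012     ]
 [ 0.42306892 -0.23317918  0.012     ]
 [ 0.48886841 -0.27379435  0.012     ]]
screws [[ 0.57081421 -0.06029036  0.01      ]
 [ 0.5193731  -0.08911875  0.01      ]
 [ 0.49704561  0.08224348  0.01      ]
 [ 0.448158    0.05470281  0.01      ]]
```

View pics/scene1.png

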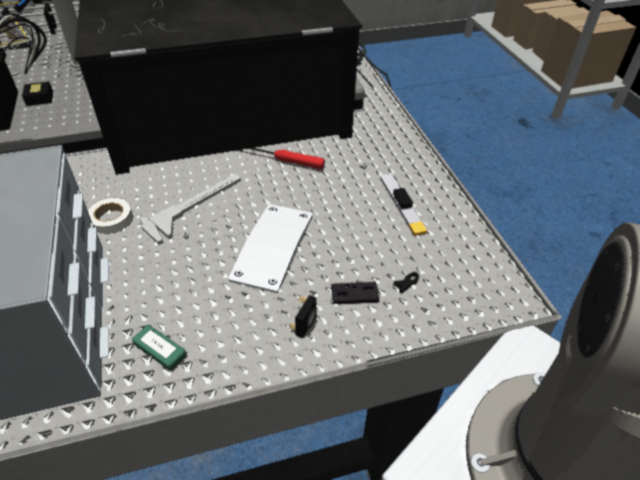

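The scene view agrees: plate at about (272,247), straightedge with its grip at (403,197), and nothing between them. Next I'll refine the plate pose using both views.

Create m2.py:
```python
from h import *
for n,roi,gp in(('top',(235,175,350,265),((405,248,422,280),(380,275,410,305))),('scene',(222,198,320,298),((390,185,416,210),(405,215,432,238)))):
    p=cv2.imread(f'pics/{n}1.png');h=cv2.cvtColor(p,cv2.COLOR_BGR2HSV)
    for t in(222,232,240):
        c=blobs(h[...,2]>t,roi)[0]
        w=ray(n,c,.010);rr=cv2.minAreaRect(np.float32(w[:,:2]*1000));b=cv2.boxPoints(rr)
        e=max((b[1]-b[0],b[2]-b[1]),key=np.linalg.norm);print(n,t,'plate',np.round(rr[0],1),np.round(rr[1],1),round(np.degrees(np.arctan2(e[1],e[0])),1))
    for m,z,g in((h[...,2]<80,.02,gp[0]),((h[...,0]>18)&(h[...,0]<35)&(h[...,1]>140),.008,gp[1])):
        rr=cv2.minAreaRect(np.float32(ray(n,blobs(m,g)[0],z)[:,:2]*1000));print(n,np.round(rr[0],1),np.round(rr[1],1),rr[2])
```

```bash
python3 m2.py
```

```text
top 222 plate [511.5  -1.6] [ 83.6 182.4] -61.6
top 232 plate [511.1  -1.6] [ 80.1 179.2] -62.1
top 240 plate [510.7  -1.1] [ 77.8 175.4] -61.6
top [ 422.1 -232.3] [20.6 40.5] 62.37096405029297
top [ 362.7 -199.9] [21.6 20.8] 62.57404708862305
scene 222 plate [512.4   3.8] [ 84.3 179.2] -62.1
scene 232 plate [511.7   4. ] [ 82.1 177.2] -61.9
scene 240 plate [510.9   4.4] [ 78.2 174.6] -61.7
scene [ 421.9 -226.3] [27.1 52.2] 60.625953674316406
scene [ 362.2 -195. ] [22.9 26. ] 59.591617584228516
```

Create go.py:
```python
from h import *
import sys
# target TCP x y z, tool-x yaw (deg): prints shift and turn in tool axes
x,y,z,a=map(float,sys.argv[1:5]);t,R=tool();a=np.radians(a);c,s=np.cos(a),np.sin(a)
T=np.array([[c,s,0],[s,-c,0],[0,0,-1]])
o=get_obs();print('t',o['clock'],'tcp',t.round(4),'yaw',np.degrees(np.arctan2(R[1,0],R[0,0])).round(1),'joints',np.round(o['joints'],2))
print('shift',(R.T@(np.array([x,y,z])-t)).round(4),'turn',cv2.Rodrigues(R.T@T)[0].ravel().round(3))
```

```bash
python3 go.py 0.422 -0.2295 0.2 -28
```

```text
t 0.1 tcp [ 0.2057 -0.6425  0.303 ] yaw 17.8 joints [ 1.15  0.48  0.02  1.56 -0.01  1.11 -0.08]
shift [ 0.332  -0.3272  0.1035] turn [-0.001  0.001  0.799]
```

Careful with the scale: shifts go in shares of 0.75 m and turns go in shares of pi rad. That gives: 0.166 m / 0.75 = 0.2213, -0.164 m / 0.75 = -0.2187, 0.6 rad / 3.1416 = 0.191.

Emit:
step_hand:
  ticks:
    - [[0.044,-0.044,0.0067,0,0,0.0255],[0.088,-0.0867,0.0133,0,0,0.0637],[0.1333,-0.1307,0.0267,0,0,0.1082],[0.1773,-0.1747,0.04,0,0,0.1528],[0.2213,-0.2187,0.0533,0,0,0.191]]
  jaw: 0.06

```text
refused: ticks[0]: the value is too short (schema: minItems 6). Nothing was moved.
```

Wrong form. The message asks for a list of rows, each a list of 6 numbers, so I'll send the same numbers that way.

Emit:
step_hand:
  ticks:
    - [0.044,-0.044,0.0067,0,0,0.0255]
    - [0.088,-0.0867,0.0133,0,0,0.0637]
    - [0.1333,-0.1307,0.0267,0,0,0.1082]
    - [0.1773,-0.1747,0.04,0,0,0.1528]
    - [0.2213,-0.2187,0.0533,0,0,0.191]
  jaw: 0.06

```text
clock: 0.6
tcp_pos: [0.3144, -0.4341, 0.2634]
orientation: [-3.107, 0.463, 0.0]
contact_force: [0.2, 0.7, 0.6]
grip_width: 0.0598
gripper_force: 0.0
```

```bash
python3 go.py 0.422 -0.2295 0.2 -28
```

```text
t 0.6 tcp [ 0.3144 -0.4341  0.2634] yaw -16.9 joints [ 0.78  0.29  0.06  1.93 -0.02  0.91 -1.02]
shift [ 0.0433 -0.2271  0.0634] turn [-0.     0.     0.193]
```

Scaled: -0.227 m / 0.75 = -0.3027, -0.182 m / 0.75 = -0.2427, 0.193 rad / 3.1416 = 0.0614.

Emit:
step_hand:
  ticks:
    - [0.012,-0.06,0.016,0,0,0.0127]
    - [0.024,-0.12,0.0333,0,0,0.0255]
    - [0.0347,-0.1813,0.0507,0,0,0.0382]
    - [0.0467,-0.2427,0.0667,0,0,0.0509]
    - [0.0573,-0.3027,0.084,0,0,0.0614]

```text
clock: 1.1
tcp_pos: [0.4206, -0.2291, 0.2005]
orientation: [3.05, -0.754, 0.0]
contact_force: [1.5, -0.2, 0.7]
grip_width: 0.0603
gripper_force: 0.0
```

Emit:
step_hand:
  ticks:
    - [0,0,0,0,0,0]
    - [0,0,0,0,0,0]

```text
clock: 1.3
tcp_pos: [0.4203, -0.2297, 0.2005]
orientation: [-3.051, 0.746, 0.002]
contact_force: [-0.3, -0.1, 0.2]
grip_width: 0.0601
gripper_force: 0.0
```

Run:
```python
from h import *
c=imaging.camera_info('wrist');p,d=imaging.grab_frame('wrist');cv2.imwrite('pics/w1.png',p)
print(-c['R'].T@c['t'],c['R'],c['k1'])
```

```bash
python3 go.py 0.422 -0.2295 0.078 -28
```

```text
[ 0.4938922  -0.26729787  0.26983959] [[-0.46094989 -0.88742535 -0.00120559]
 [-0.83993052  0.43584065  0.32335685]
 [-0.28642962  0.15006391 -0.94627633]] -0.04004605152945437
t 1.35 tcp [ 0.4198 -0.2311  0.2008] yaw -27.7 joints [ 0.39  0.3  -0.02  2.11  0.01  0.74 -1.69]
shift [ 0.0013 -0.0025  0.1228] turn [0.    0.001 0.006]
```

View pics/w1.png

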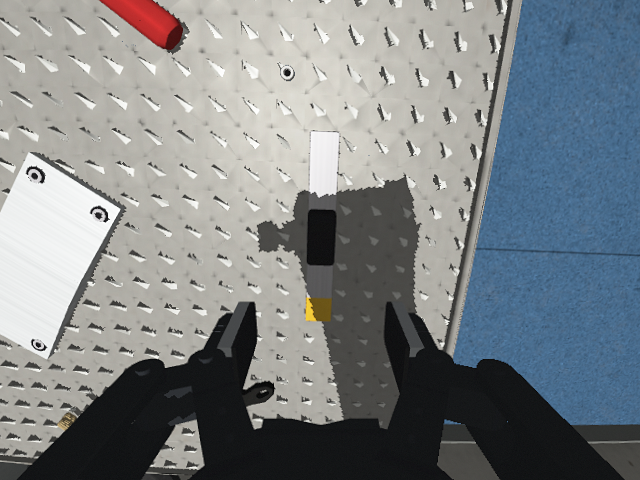

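The wrist view shows the grip at (321,237), the bar end-on between the fingers, and the plate's right end with screws at (36,174), (99,213) and (38,344). I'll cast these points to world positions.

Run:
```python
from h import *
print(ray('wrist',[[321,237],[321,210],[321,264]],.024).round(4))
p=cv2.imread('pics/w1.png');h=cv2.cvtColor(p,cv2.COLOR_BGR2HSV)
rr=cv2.minAreaRect(np.float32(ray('wrist',blobs(h[...,2]<45,(302,203,342,270))[0],.024)[:,:2]*1000));print(rr)
print(ray('wrist',[[318.5,309],[324,131]],.010).round(4))
print('screws',ray('wrist',[[36,174],[99,213],[38,344]],.009).round(4))
```

```text
[[ 0.4245 -0.2334  0.024 ]
 [ 0.4432 -0.2432  0.024 ]
 [ 0.4048 -0.2231  0.024 ]]
((424.29638671875, -233.2166290283203), (21.366777420043945, 44.23133850097656), 61.668426513671875)
[[ 0.3632 -0.1989  0.01  ]
 [ 0.492  -0.2711  0.01  ]]
screws [[ 0.5708 -0.0562  0.009 ]
 [ 0.5216 -0.0816  0.009 ]
 [ 0.4506  0.0553  0.009 ]]
```

Scaled: 0.122 m / 0.75 = 0.1627, 0.11 m / 0.75 = 0.1467, 0.01 rad / 3.1416 = 0.0032.

```bash
python3 go.py 0.4237 -0.2325 0.078 -28.3
```

```text
t 1.35 tcp [ 0.4198 -0.2311  0.2008] yaw -27.7 joints [ 0.39  0.3  -0.02  2.11  0.01  0.74 -1.69]
shift [ 0.0042 -0.0006  0.1228] turn [0.    0.001 0.011]
```

Emit:
step_hand:
  ticks:
    - [0.0013,0.0013,0.0533,0,0,0]
    - [0.004,0.0027,0.1133,0,0,0.0032]
    - [0.0053,0.0027,0.1467,0,0,0.0032]
    - [0.0053,0.0027,0.1627,0,0,0.0032]
    - [0.0053,0.0027,0.1627,0,0,0.0032]

```text
clock: 1.85
tcp_pos: [0.4215, -0.2354, 0.078]
orientation: [3.046, -0.77, -0.004]
contact_force: [-0.3, 0.9, 0.2]
grip_width: 0.0599
gripper_force: 0.0
```

```bash
python3 go.py 0.4237 -0.2325 0.078 -28.3
```

```text
t 1.85 tcp [ 0.4215 -0.2354  0.078 ] yaw -28.4 joints [ 0.39  0.52 -0.02  2.16  0.02  0.46 -1.71]
shift [ 0.0005 -0.0036 -0.    ] turn [ 0.001  0.002 -0.001]
```

Off by 3.6 mm across the bar; I'll correct that, then close.

Scaled: -0.003 m / 0.75 = -0.004.

Emit:
step_hand:
  ticks:
    - [0,-0.004,0,0,0,0]
    - [0,-0.004,0,0,0,0]

```text
clock: 2.05
tcp_pos: [0.4252, -0.2322, 0.0803]
orientation: [3.046, -0.767, 0.005]
contact_force: [-0.6, 0.4, 0.1]
grip_width: 0.0597
gripper_force: 0.0
```

Emit:
step_hand:
  ticks:
    - [0,0,0,0,0,0]
    - [0,0,0,0,0,0]
    - [0,0,0,0,0,0]
    - [0,0,0,0,0,0]
    - [0,0,0,0,0,0]
  jaw: 0
  clamp_n: 50

```text
clock: 2.55
tcp_pos: [0.4245, -0.2321, 0.0798]
orientation: [3.046, -0.768, 0.002]
contact_force: [-1.6, 1.2, 8.0]
grip_width: 0.0205
gripper_force: 49.2
```

Emit:
step_hand:
  ticks:
    - [0,0,0,0,0,0]
    - [0,0,-0.0133,0,0,0]
    - [0,0,-0.04,0,0,0]
    - [0,0,-0.08,0,0,0]
    - [0,0,-0.1067,0,0,0]

```text
clock: 3.05
tcp_pos: [0.4241, -0.2319, 0.1608]
orientation: [3.046, -0.767, 0.001]
contact_force: [1.3, -0.8, -3.1]
grip_width: 0.0206
gripper_force: 49.8
```

```bash
python3 go.py 0.511 0 0.16 -62
```

```text
t 3.05 tcp [ 0.4241 -0.2319  0.1608] yaw -28.3 joints [ 0.39  0.37 -0.02  2.13  0.01  0.65 -1.7 ]
shift [-0.0332 -0.2454  0.0007] turn [-0.    -0.001  0.589]
```

Scaled: -0.235 m / 0.75 = -0.3133, -0.096 m / 0.75 = -0.128, 0.589 rad / 3.1416 = 0.1875.

Emit:
step_hand:
  ticks:
    - [-0.0093,-0.064,0,0,0,0.0382]
    - [-0.0173,-0.128,0,0,0,0.0828]
    - [-0.0267,-0.192,0,0,0,0.1273]
    - [-0.036,-0.2533,0,0,0,0.1592]
    - [-0.044,-0.3133,0,0,0,0.1875]

```text
clock: 3.55
tcp_pos: [0.5064, -0.0069, 0.1594]
orientation: [-2.69, 1.623, 0.0]
contact_force: [0.5, 0.3, -2.4]
grip_width: 0.0206
gripper_force: 49.7
```

Emit:
step_hand:
  ticks:
    - [0,0,0,0,0,0]
    - [0,0,0,0,0,0]
    - [0,0,0,0,0,0]

```text
clock: 3.85
tcp_pos: [0.5056, -0.0104, 0.159]
orientation: [2.691, -1.619, -0.001]
contact_force: [-0.2, -1.2, -2.2]
grip_width: 0.021
gripper_force: 49.8
```

```bash
python3 go.py 0.512 -0.001 0.096 -62.2;python3 - <<'E'
from h import *
p,d=imaging.grab_frame('wrist');cv2.imwrite('pics/w2.png',p)
E
```

```text
t 3.85 tcp [ 0.5056 -0.0104  0.159 ] yaw -62.0 joints [-0.16  0.4   0.07  2.08 -0.05  0.66 -2.71]
shift [-0.0053 -0.0101  0.063 ] turn [ 0.001 -0.     0.003]
```

View pics/w2.png

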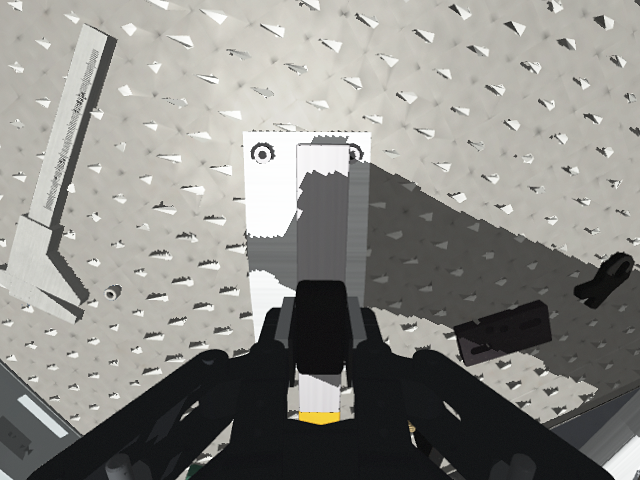

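The bar is held over the plate, plain end at (323,143) and yellow end at the bottom. The plate's far edge runs from (243,132) to (372,132), with screws at (262,153) and (352,153). I'll use this to measure the remaining offset.

Run:
```python
from h import *
t,R=tool();ax=R[:,0];ay=R[:,1]
P=ray('wrist',[[243,132],[372,132]],.008);B=ray('wrist',[[297,144],[350,144]],t[2]-.08+.010);L=ray('wrist',[[243,132],[249,270]],.010)
print(np.linalg.norm(P[1]-P[0]),np.linalg.norm(B[1]-B[0]))
for n,q in(('plate end',P.mean(0)),('bar end',B.mean(0)),('tcp',t)):print(n,q.round(4),'x',(q@ax).round(4),'y',(q@ay).round(4))
d=L[0]-L[1];print('left edge yaw',np.degrees(np.arctan2(d[1],d[0])))
d=P[1]-P[0];print('end edge yaw',np.degrees(np.arctan2(d[1],d[0])))
```

```text
0.08050182118891433 0.021117044977293924
plate end [ 0.5511 -0.0792  0.008 ] x 0.3277 y -0.4501
bar end [ 0.5409 -0.0796  0.0889] x 0.3234 y -0.4407
tcp [ 0.5056 -0.0109  0.1589] x 0.2461 y -0.4416
left edge yaw -63.55802989878704
end edge yaw -152.12943205015105
```

Scaled: 0.059 m / 0.75 = 0.0787, 0.055 m / 0.75 = 0.0733.

Emit:
step_hand:
  ticks:
    - [-0.0073,-0.0127,0,0,0,0]
    - [-0.0073,-0.0127,0.0267,0,0,0]
    - [-0.0073,-0.0127,0.0533,0,0,0]
    - [-0.0073,-0.0127,0.0733,0,0,0]
    - [-0.0073,-0.0127,0.0787,0,0,0]

```text
clock: 4.4
tcp_pos: [0.5114, -0.0003, 0.0985]
orientation: [2.691, -1.619, -0.003]
contact_force: [-0.2, -0.5, -2.1]
grip_width: 0.0206
gripper_force: 49.7
```

Emit:
step_hand:
  ticks:
    - [0,0,0,0,0,0]
    - [0,0,0,0,0,0]

```text
clock: 4.6
tcp_pos: [0.5126, -0.0001, 0.1005]
orientation: [-2.692, 1.619, -0.001]
contact_force: [0.2, -0.5, -1.6]
grip_width: 0.0209
gripper_force: 49.7
```

```bash
python3 go.py 0.512 -0.001 0.096 -62.2
```

```text
t 4.6 tcp [ 5.126e-01 -1.000e-04  1.005e-01] yaw -62.0 joints [-0.17  0.51  0.06  2.09 -0.06  0.54 -2.72]
shift [0.0005 0.001  0.0045] turn [-0.001 -0.     0.003]
```

Scaled: 0.003 m / 0.75 = 0.004, 0.0015 m / 0.75 = 0.002.

Emit:
step_hand:
  ticks:
    - [0,0,0.002,0,0,0]
    - [0,0,0.004,0,0,0]
    - [0,0,0.004,0,0,0]

```text
clock: 4.9
tcp_pos: [0.5122, 0.0001, 0.0971]
orientation: [-2.693, 1.618, -0.0]
contact_force: [0.3, 0.9, -1.5]
grip_width: 0.0206
gripper_force: 49.7
```

Emit:
step_hand:
  ticks:
    - [0,0,0.0013,0,0,0]
    - [0,0,0.0013,0,0,0]

```text
clock: 5.1
tcp_pos: [0.512, 0.0001, 0.0959]
orientation: [2.693, -1.618, -0.0]
contact_force: [-0.1, -1.2, -2.6]
grip_width: 0.0211
gripper_force: 49.7
```

Scaled: 0.001 m / 0.75 = 0.0013.

Emit:
step_hand:
  ticks:
    - [0,0,0.0013,0,0,0]
    - [0,0,0.0013,0,0,0]

```text
clock: 5.3
tcp_pos: [0.5121, 0.0001, 0.0958]
orientation: [-2.693, 1.618, 0.0]
contact_force: [-3.3, -0.5, 9.6]
grip_width: 0.021
gripper_force: 51.3
```

Emit:
step_hand:
  ticks:
    - [0,0,0.0013,0,0,0]
    - [0,0,0.0013,0,0,0]

```text
clock: 5.5
tcp_pos: [0.5122, 0.0001, 0.0957]
orientation: [-2.692, 1.618, 0.0]
contact_force: [-7.1, 0.1, 22.5]
grip_width: 0.0204
gripper_force: 52.8
```

Contact with the plate. I'll ease off, release, rise and look.

Scaled: -0.002 m / 0.75 = -0.0027.

Emit:
step_hand:
  ticks:
    - [0,0,-0.0027,0,0,0]
    - [0,0,-0.0027,0,0,0]

```text
clock: 5.7
tcp_pos: [0.5123, 0.0001, 0.0962]
orientation: [-2.692, 1.618, -0.001]
contact_force: [0.5, -0.2, -2.6]
grip_width: 0.0206
gripper_force: 49.8
```

Emit:
step_hand:
  ticks:
    - [0,0,0,0,0,0]
    - [0,0,0,0,0,0]
    - [0,0,0,0,0,0]
    - [0,0,0,0,0,0]
  jaw: 0.06

```text
clock: 6.1
tcp_pos: [0.5122, 0.0001, 0.0958]
orientation: [2.693, -1.618, 0.0]
contact_force: [-0.2, 0.5, 0.4]
grip_width: 0.0597
gripper_force: 0.0
```

Emit:
step_hand:
  ticks:
    - [0,0,-0.0267,0,0,0]
    - [0,0,-0.0667,0,0,0]
    - [0,0,-0.1067,0,0,0]
    - [0,0,-0.1333,0,0,0]
    - [0,0,-0.1333,0,0,0]

```text
clock: 6.6
tcp_pos: [0.5137, 0.0001, 0.1986]
orientation: [-2.69, 1.617, -0.007]
contact_force: [-0.2, 0.4, -0.6]
grip_width: 0.0598
gripper_force: 0.0
```

Run:
```python
from h import *
t,R=tool();print(get_obs()['clock'],t,R[:,0])
for n in('wrist','top','scene'):
    p,d=imaging.grab_frame(n);cv2.imwrite(f'pics/{n}3.png',p)
```

```text
6.6 [5.13745462e-01 1.17969967e-04 1.98612433e-01] [ 0.4691682  -0.88310662  0.00197356]
```

View pics/wrist3.png

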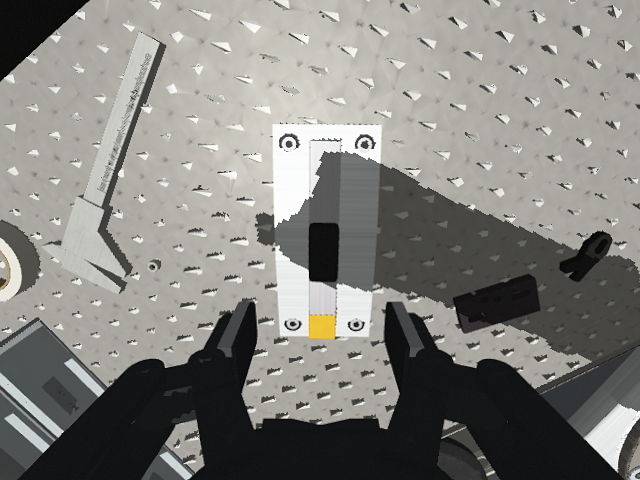

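The bar lies centred along the plate: grip at (323,252), yellow end at (321,327), plain end at (325,140), screws at (289,144), (365,144), (293,324) and (356,324). I'll measure the offset and the end positions.

Run:
```python
from h import *
t,R=tool();f=lambda q:(R[:,:2].T@(q.mean(0)-t)).round(4)
S=ray('wrist',[[289,144],[365,144],[293,324],[356,324]],.0095);print('plate',f(S))
h=cv2.cvtColor(cv2.imread('pics/wrist3.png'),cv2.COLOR_BGR2HSV)
c=blobs(h[...,2]<40,(300,215,346,288))[0];rr=cv2.minAreaRect(np.float32(ray('wrist',c,.040)[:,:2]*1000));print(rr)
print('grip',f(np.array([[*np.array(rr[0])/1000,.04]])))
Y=ray('wrist',[[309,338],[335,338]],.026);P=ray('wrist',[[310,140],[341,140]],.026)
print('yel',f(Y),'plain',f(P),'len',np.linalg.norm(Y.mean(0)-P.mean(0)))
y=Y.mean(0);p=P.mean(0);u=(y-p)/np.linalg.norm(y-p);m=(y+p)/2;print('mid',m,'yel pt',m+.07*u,'plain pt',m-.07*u)
```

```bash
python3 go.py 0.512 0 0.2 -62.2
```

```text
plate [-0.0022  0.0039]
((509.7970275878906, -0.6738071441650391), (20.33786392211914, 43.96982955932617), 27.421966552734375)
grip [-0.0001  0.0018]
yel [-0.0805  0.0011] plain [0.0763 0.0031] len 0.15687853175276112
mid [0.50856422 0.00092778 0.026     ] yel pt [0.47648957 0.06314688 0.026     ] plain pt [ 0.54063886 -0.06129133  0.026     ]
t 6.75 tcp [5.116e-01 1.000e-04 1.952e-01] yaw -62.0 joints [-0.19  0.35  0.08  2.05 -0.04  0.75 -2.74]
shift [ 0.0003 -0.0003 -0.0048] turn [0.001 0.    0.003]
```

Bar centred within about 3 mm and level. Closing the fingers and moving over the yellow end.

Scaled: 0.085 m / 0.75 = 0.1133, -0.07 m / 0.75 = -0.0933.

Emit:
step_hand:
  ticks:
    - [-0.0267,0.0013,0.0133,0,0,0]
    - [-0.0533,0.0013,0.04,0,0,0]
    - [-0.0933,0.0013,0.08,0,0,0]
    - [-0.0933,0.0013,0.1067,0,0,0]
    - [-0.0933,0.0013,0.1133,0,0,0]
  jaw: 0
  clamp_n: 20

```text
clock: 7.25
tcp_pos: [0.4759, 0.0618, 0.1079]
orientation: [2.691, -1.613, -0.007]
contact_force: [-0.9, 0.2, 0.3]
grip_width: 0.0
gripper_force: 0.0
```

Emit:
step_hand:
  ticks:
    - [0,0,0,0,0,0]
    - [0,0,0,0,0,0]
    - [0,0,0,0,0,0]

```text
clock: 7.55
tcp_pos: [0.4792, 0.0609, 0.1117]
orientation: [-2.691, 1.619, -0.002]
contact_force: [0.4, -0.4, 0.2]
grip_width: 0.0
gripper_force: 0.0
```

```bash
python3 go.py 0.4775 0.063 0.099 -62.2
```

```text
t 7.55 tcp [0.4792 0.0609 0.1117] yaw -62.1 joints [-0.3   0.46  0.05  2.16 -0.04  0.53 -2.87]
shift [-0.0026  0.0005  0.0127] turn [-0.002 -0.001  0.002]
```

Scaled: 0.014 m / 0.75 = 0.0187, 0.013 m / 0.75 = 0.0173.

Emit:
step_hand:
  ticks:
    - [-0.0013,0,0.0053,0,0,0]
    - [-0.0013,0,0.0107,0,0,0]
    - [-0.0013,0,0.0147,0,0,0]
    - [-0.0013,0,0.0173,0,0,0]
    - [-0.0013,0,0.0187,0,0,0]

```text
clock: 8.05
tcp_pos: [0.4778, 0.0624, 0.0967]
orientation: [2.693, -1.618, -0.0]
contact_force: [0.0, -0.1, 1.3]
grip_width: -0.0002
gripper_force: 0.4
```

Emit:
step_hand:
  ticks:
    - [0,0,0.002,0,0,0]
    - [0,0,0.004,0,0,0]
    - [0,0,0.004,0,0,0]

```text
clock: 8.35
tcp_pos: [0.4779, 0.0624, 0.0938]
orientation: [2.693, -1.618, -0.0]
contact_force: [-0.4, 0.4, 1.6]
grip_width: -0.0002
gripper_force: 0.4
```

Scaled: 0.002 m / 0.75 = 0.0027, 0.001 m / 0.75 = 0.0013.

Emit:
step_hand:
  ticks:
    - [0,0,0.0013,0,0,0]
    - [0,0,0.0027,0,0,0]
    - [0,0,0.0027,0,0,0]

```text
clock: 8.65
tcp_pos: [0.478, 0.0624, 0.0932]
orientation: [-2.692, 1.618, 0.0]
contact_force: [-6.6, 0.6, 20.1]
grip_width: -0.0001
gripper_force: 10.0
```

Emit:
step_hand:
  ticks:
    - [0,0,0.0013,0,0,0]
    - [0,0,0.002,0,0,0]
    - [0,0,0.002,0,0,0]

```text
clock: 8.95
tcp_pos: [0.478, 0.0624, 0.093]
orientation: [-2.692, 1.619, -0.0]
contact_force: [-10.2, -0.4, 38.6]
grip_width: 0.0001
gripper_force: 19.4
```

The end is down on the wing: tip height about 0.020 m with a stiff stop. One picture to confirm before lifting away.

Emit:
step_hand:
  ticks:
    - [0,0,-0.0027,0,0,0]
    - [0,0,-0.0027,0,0,0]

```text
clock: 9.15
tcp_pos: [0.4781, 0.0624, 0.0933]
orientation: [-2.692, 1.618, -0.001]
contact_force: [-3.9, -0.0, 14.4]
grip_width: 0.0
gripper_force: 7.4
```

Run:
```python
from h import *
p,d=imaging.grab_frame('wrist');q,d=imaging.grab_frame('scene')
cv2.imwrite('pics/push1.png',np.hstack([p[100:480,150:500],cv2.resize(q[150:340,180:400],(440,380),interpolation=cv2.INTER_CUBIC)]))
```

Emit:
step_hand:
  ticks:
    - [0,0,-0.004,0,0,0]
    - [0,0,-0.0107,0,0,0]
    - [0,0,-0.0267,0,0,0]
    - [0,0,-0.0667,0,0,0]
    - [0,0,-0.0667,0,0,0]

```text
clock: 9.75
tcp_pos: [0.4798, 0.0625, 0.1457]
orientation: [-2.689, 1.617, -0.006]
contact_force: [1.5, 0.8, 0.6]
grip_width: 0.0
gripper_force: 0.0
```

View pics/push1.png

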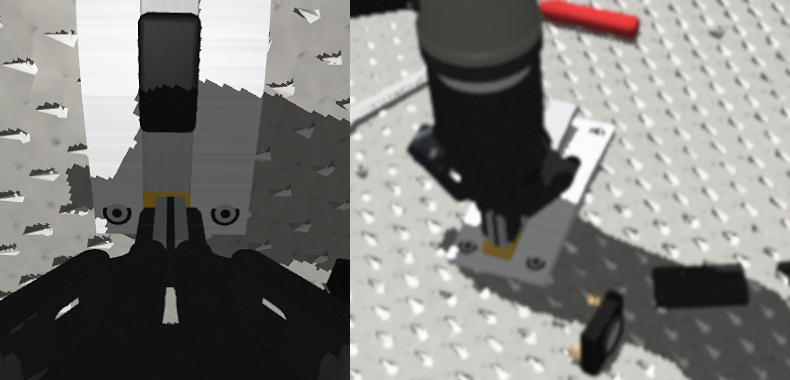

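The fingertips sit on the yellow end at crop pixel (167,200), between the screws, and the plain end stands up in the scene view at (562,110). Now the plain end.

Scaled: 0.138 m / 0.75 = 0.184, 0.105 m / 0.75 = 0.14.

```bash
python3 go.py 0.5425 -0.0615 0.112 -62.2
```

```text
t 9.75 tcp [0.4798 0.0625 0.1457] yaw -62.0 joints [-0.31  0.39  0.06  2.14 -0.04  0.6  -2.87]
shift [0.1389 0.003  0.0338] turn [-0.005 -0.001  0.003]
```

Emit:
step_hand:
  ticks:
    - [0.04,0,0,0,0,0]
    - [0.0933,0,0,0,0,0]
    - [0.14,0,0,0,0,0]
    - [0.184,0,0,0,0,0]
    - [0.184,0,0.02,0,0,0]

```text
clock: 10.25
tcp_pos: [0.5456, -0.065, 0.1292]
orientation: [-2.687, 1.627, -0.01]
contact_force: [0.4, 0.6, 0.3]
grip_width: -0.0003
gripper_force: 0.0
```

Emit:
step_hand:
  ticks:
    - [0,0,0.0133,0,0,0]
    - [0,0,0.0133,0,0,0]
    - [0,0,0.0133,0,0,0]

```text
clock: 10.55
tcp_pos: [0.5422, -0.0586, 0.1172]
orientation: [2.694, -1.616, -0.002]
contact_force: [0.7, 0.4, 0.3]
grip_width: -0.0
gripper_force: 0.0
```

```bash
python3 go.py 0.5425 -0.0615 0.099 -62.2
```

Run:
```python
from h import *
p,d=imaging.grab_frame('wrist');cv2.imwrite('pics/w4.png',p)
```

```text
t 10.55 tcp [ 0.5422 -0.0586  0.1172] yaw -61.9 joints [-0.06  0.52  0.07  2.01 -0.06  0.61 -2.6 ]
shift [0.0027 0.0011 0.0182] turn [0.001 0.001 0.005]
```

View pics/w4.png

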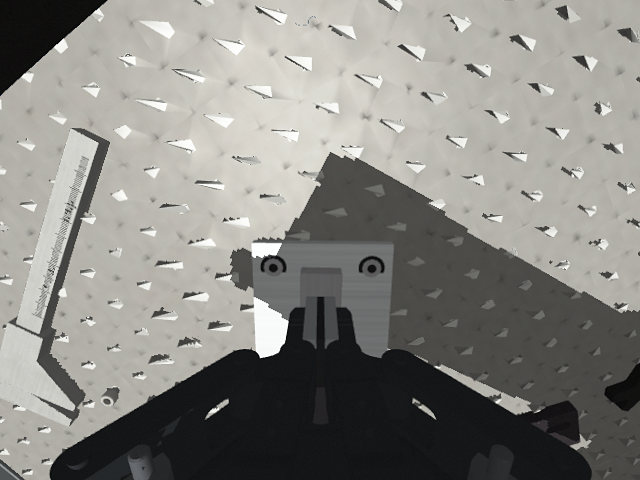

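The fingers (320,300) are over the plain end, whose edge is at (322,268), in line with the bar. Pushing down.

Scaled: 0.02 m / 0.75 = 0.0267, 0.018 m / 0.75 = 0.024.

Emit:
step_hand:
  ticks:
    - [0.0027,0.0013,0.008,0,0,0]
    - [0.0027,0.0013,0.016,0,0,0]
    - [0.0027,0.0013,0.0213,0,0,0]
    - [0.0027,0.0013,0.024,0,0,0]
    - [0.0027,0.0013,0.0267,0,0,0]

```text
clock: 11.1
tcp_pos: [0.5427, -0.0619, 0.0972]
orientation: [2.693, -1.618, -0.0]
contact_force: [0.2, 0.2, -0.1]
grip_width: -0.0002
gripper_force: 0.4
```

Emit:
step_hand:
  ticks:
    - [0,0,0.002,0,0,0]
    - [0,0,0.004,0,0,0]
    - [0,0,0.004,0,0,0]

```text
clock: 11.4
tcp_pos: [0.5428, -0.0619, 0.0944]
orientation: [2.693, -1.618, 0.0]
contact_force: [1.3, -0.5, 0.9]
grip_width: -0.0001
gripper_force: 0.4
```

Scaled: 0.002 m / 0.75 = 0.0027, 0.001 m / 0.75 = 0.0013.

Emit:
step_hand:
  ticks:
    - [0,0,0.0013,0,0,0]
    - [0,0,0.0027,0,0,0]
    - [0,0,0.0027,0,0,0]

```text
clock: 11.7
tcp_pos: [0.543, -0.062, 0.0934]
orientation: [-2.692, 1.618, -0.001]
contact_force: [-2.5, -0.9, 9.6]
grip_width: -0.0001
gripper_force: 5.2
```

Emit:
step_hand:
  ticks:
    - [0,0,0.0013,0,0,0]
    - [0,0,0.0013,0,0,0]

```text
clock: 11.9
tcp_pos: [0.543, -0.062, 0.0932]
orientation: [-2.692, 1.619, -0.001]
contact_force: [-6.2, -0.4, 20.1]
grip_width: -0.0001
gripper_force: 9.9
```

Stiff stop at a tip height of about 0.020 m, held. Lift away gently, then check.

Scaled: -0.001 m / 0.75 = -0.0013.

Emit:
step_hand:
  ticks:
    - [0,0,0,0,0,0]
    - [0,0,-0.0013,0,0,0]

```text
clock: 12.1
tcp_pos: [0.543, -0.062, 0.0936]
orientation: [-2.692, 1.618, -0.001]
contact_force: [-1.0, -0.0, 2.3]
grip_width: 0.0001
gripper_force: 1.7
```

Emit:
step_hand:
  ticks:
    - [0,0,-0.004,0,0,0]
    - [0,0,-0.0107,0,0,0]
    - [0,0,-0.0267,0,0,0]
    - [-0.04,0,-0.08,0,0,0]
    - [-0.08,0,-0.1333,0,0,0]

```text
clock: 12.6
tcp_pos: [0.5138, -0.0089, 0.1933]
orientation: [2.69, -1.62, -0.002]
contact_force: [0.9, 1.4, 0.6]
grip_width: 0.0002
gripper_force: 0.0
```

Emit:
step_hand:
  ticks:
    - [0,0,-0.0133,0,0,0]
    - [0,0,-0.0133,0,0,0]
    - [0,0,-0.0133,0,0,0]
    - [0,0,-0.0133,0,0,0]
    - [0,0,-0.0133,0,0,0]

```text
clock: 13.1
tcp_pos: [0.5141, -0.0097, 0.2011]
orientation: [2.69, -1.619, -0.003]
contact_force: [0.5, -0.5, 1.5]
grip_width: -0.0002
gripper_force: 0.0
```

Run:
```python
from h import *
p,d=imaging.grab_frame('wrist');cv2.imwrite('pics/w5.png',p)
```

```text
(no output)
```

View pics/w5.png

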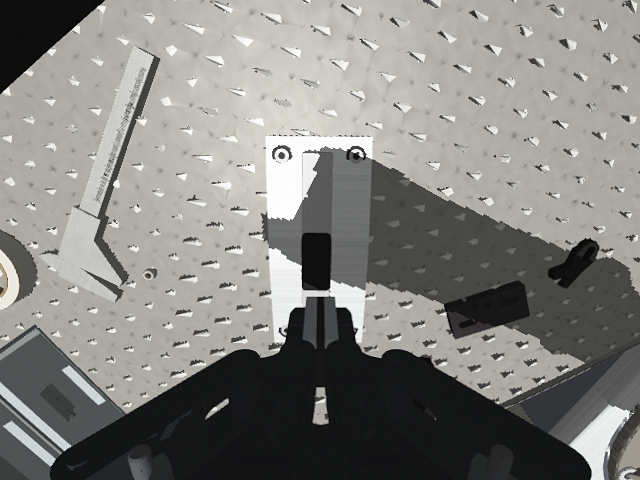

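The bar lies along the middle of the plate: grip at (316,262), plain end at (317,153), between the screws at (282,155) and (355,154). The hand is clear, so I'm handing in.

```bash
python3 -c "
from bench import r, imaging, ticket, get_obs
print(ticket.hand_in())"
```

```text
the job is handed in; nothing more can be done
None
```

I laid the straightedge along the middle of the plate and let go, pushed the yellow end and then the plain end down onto the plate, left the bar lying along it with the hand clear, and handed the job in at about 13 s; no verdict was returned.

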